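# Clamp a wax block with the sunken knob of a spring-jaw fixture

### The job

Stand the block of casting wax upright between the jaws of the clamp fixture and let go of it, then turn the small knob down in the fixture's round well clockwise until the wax is held snugly between the jaws, with the spring pad pushed about half-way back (about 12 N). The wax is soft: never squeeze it so hard that the spring pad is driven right back (22 N or more).

Things in the scene. Friction and masses are not known exactly. Their poses are not given: they have to be found in the camera images.
- wax_block_center (a point): Centre (half-way up) of the loose block of pale yellow casting wax, 48 x 48 mm and 75 mm tall, about 0.12 kg, standing upright; its z axis points up, its x and y axes are square to its sides. Take it by two opposite sides, high up.
- wax_block: The same block; origin at the centre of its underside.
- nest (a point): Point on top of the fixture's base, between the jaws, over which the block shall stand; axes as the fixture's. The fixed jaw's face is 32 mm from it along +y, the moving jaw's spring pad 28 to 38 mm along -y at the start (unmeasured). Both sides (+x, -x) are open for fingers. The knob's axis lies 183 mm from it along -y.
- knob_top (a point): Centre of the top of the knob: round, black, ribbed, 22 mm wide, 23 mm tall, in a round well of 80 mm diameter and 28 mm depth; its top is 5 mm below the well's rim, 23 mm above the well's floor. This point does not turn. Clockwise from above closes the jaw, 10 mm per radian; the knob stays where it is left and may be re-gripped at any angle; its angle is not measured.
- fixed_jaw: The fixed jaw, 60 mm wide, 40 mm high, with an aluminium face that the wax is pressed against; origin at its foot, 45 mm along +y from the nest point. Opposite it the moving jaw carries a sprung aluminium pad on two pins: 14 mm gap behind it when free, 12 mm travel, 2 N per mm, so half-way back is 12 N, 0.6 rad of knob after first contact.
- fixture: The clamp fixture: grey casting fixed to the bench, 110 x 296 mm, base 12 mm thick; origin on the bench, 68 mm along -y from the nest point. z up; +y along its length to the fixed jaw, -y to the square gear housing (104 mm, top 50 mm above the bench) with the knob's well. Between them the moving jaw slides along y; jaws are at most 40 mm high above the base.
- well_floor (a point): Centre of the well's floor, under the knob. Turning the knob takes 0.2 N m of steady friction, plus 0.01 N m for each newton of clamping (0.32 N m at 12 N). Held still after a step, it leaves a steady residue of friction plus the same 0.01 N m per newton, so the rise over the free run tells the load. In all 1.6 to 2.9 rad are needed, the first 1.1 rad always free.

How it is judged:
On the way:
1. the wax block stands on the fixture's floor between the jaws, let go and not yet clamped (x of wax_block_center in the frame of nest between -0.015 and 0.015 m and y of wax_block_center in the frame of nest between -0.02 and 0.02 m and z of wax_block_center in the frame of nest below 0.0405 m and angle between wax_block_center's own z axis and vertical below 0.08 rad and contact force between the fingers and wax_block below 0.1 N and contact force between wax_block and fixed_jaw below 4 N), for 0.2 s.
At the end, for the whole second after the job is handed in: The wax block stands upright (within 0.08 rad) on the floor between the jaws, its centre within 15 mm of the nest point across the jaws and 20 mm along, at rest, let go, and pressed against the fixed jaw with 6 to 18 N (spring pad pushed back 3 to 9 mm of its 12) (x of wax_block_center in the frame of nest between -0.015 and 0.015 m and y of wax_block_center in the frame of nest between -0.02 and 0.02 m and z of wax_block_center in the frame of nest below 0.0405 m and angle between wax_block_center's own z axis and vertical below 0.08 rad and contact force between the fingers and wax_block below 0.1 N and contact force between wax_block and fixed_jaw between 6 and 18 N and linear speed of wax_block below 0.01 m/s); the robot touches nothing.
It fails at once if the wax is squeezed with 22 N or more against the fixed jaw (spring pad driven nearly solid) (contact force between wax_block and fixed_jaw above 22 N).
It also fails if it takes over 72 s, if anything falls off the work surface, if the arm or the gripper's body presses on something with over 40 N, if the wrist force passes 120 N, or if a joint passes its speed limit or range.

### The arm

A 6-joint arm with a two-finger parallel gripper is mounted at the origin on a cart in front of the work surface, level with it; the furniture and walls round the work are solid. World frame = base frame: x ahead of the robot, y to its left, z up, the work surface at z = 0. Lengths are in m, angles in rad, forces in N, time in s.
With the tool pointing down it reaches from about 0.325 to 0.775 m from the base axis. Payload 5.5 kg.
Tool frame: the origin (TCP) lies between the finger pads; the fingertips stand ahead of it and the grasp point (between the pads) lies 2 mm behind it (manip.tips_ahead is the z of the fingertips in the tool frame, in m); z points along the fingers, y is the line along which they close (so a half turn about z gives the same grasp; the last joint's range is limited). The gripper opens to 85 mm and grips with 20 to 120 N. Pads are 22 mm wide; open, the fingers measure 114 mm over their backs; the gripper's body (76 mm by 85 mm) begins 54 mm behind the grasp point. The pads swing forward as they close: fully open they stand 13 mm farther back than shut.
Start: joints at [1.151, 0.091, 1.231, -0, 1.82, -0.057], TCP at [0.213, 0.561, 0.248] pointing down, gripper open.
Joint ranges: [-2.87, 2.87], [-0.86, 2.18], [0.17, 2.46], [-1.51, 4.65], [0.06, 2.69], [-2.65, 2.65]. Speed limits (rad/s): [2.57, 2.57, 3.01, 3.14, 3.14, 3.14].

### API

Orientations are given as a unit quaternion [w, x, y, z].
In Python, from cell import manip, viewer gives the robot as it stands.
- The arm moves only by the tool send_rows, never from a script. Its arguments are lists of equal length, an entry for each row: "translation": the shift along the tool's x, y, z in m, a list of three; "yaw": the turn about the tool's z in rad. In form: {"translation": [[x, y, z], ...], "yaw": [yaw, ...]}. A call has 1 to 12 rows; each row is the pose to reach, as a shift and turn from the pose commanded when the call began, along the tool's axes at that moment; what a row does not reach only later rows make up. A row lasts 1/12 s, in which the tool goes at most 41.7 mm and 7.16 degrees, less where a joint would pass 70% of its speed; a pose out of reach is approached as far as the arm can. A call with a gripper value outside its range is refused whole. "hand" is the opening, from 0 (shut) to 1 (fully open), set as the call begins (left out, the last holds). The fingers move at their own pace and stop on an object; "force" is the grip in N (left out, the last holds). Time passes only in rows, so rows that repeat a pose let the fingers close. It gives the time, the measured TCP pose, the force, the opening and the grip force at its end, in the units of the state.
- manip.observe(): the state, without advancing time (a new reading comes with each control period).
- viewer.grab_frame(name): name is "scene" or "top" or "wrist"; returns a dict with "color" (480x640x3 uint8, red, green, blue), "fx", "fy", "cx", "cy" (pixels), "dist_coeffs" ([k1, k2, p1, p2, k3] as OpenCV has them; the pictures are not rectified), "world_from_camera" (4x4, takes a point from camera to world coordinates). Camera axes: x right, y down, z forward; pixel columns grow to the right and rows downward; lengths in m; the calibration is good to about 2 mm. A picture is of the moment at which its call begins. There is no depth.
- manip.job_done(): hands the job in; it is judged then, once.
The state is a dict: "time_s": time; "joint_positions": joint angles; "joint_velocities": joint speeds; "tau": joint torques, N m; "tcp_pos": TCP position; "ee_rot": TCP orientation; "wrist_force": force on the tool from outside, world axes, zero at the start; "torque": the same for the moment, N m; "gripper_width": finger opening in m; "grasp_force": force on a finger pad.
Only numpy, scipy, OpenCV 4.12 (cv2) and the standard library are available. Lean on these libraries where they do the work, as an engineer would, in place of code of your own. Each camera call takes 0.05 s, during which the arm holds its last target. There are 200 camera calls.

## Working session

There is one attempt and no reset: what is moved stays moved. The work goes in short steps, Python scripts to look and compute and a tool call to move; the robot and the scene stay as the last step left them, time stands still between calls to the robot, and variables do not carry over. Pictures are saved under pics/ and viewed, at most 10 in all, crops included, and the job is handed in when it is done.

Besides the shell and the picture viewer there is one more tool, called after "Request:" by a JSON object that holds its "op" and its "data". send_rows: Moves the arm, as the interface text tells. Its arguments: {"type":"object","properties":{"translation":{"type":"array","items":{"type":"array","items":{"type":"number"}}},"yaw":{"type":"array","items":{"type":"number"}},"hand":{"type":"number"},"force":{"type":"number"}},"required":["translation","yaw"]}

```bash
mkdir -p pics; ls; python3 - <<'E'
from cell import manip, viewer
import cv2, numpy as np
print(manip.observe(), manip.tips_ahead)
ims=[]
for n in ["scene","top"]:
    f=viewer.grab_frame(n); cv2.imwrite(f"pics/{n}0.png",f["color"][:,:,::-1])
    print(n,f["fx"],f["fy"],f["cx"],f["cy"],f["dist_coeffs"],np.round(f["world_from_camera"],4).tolist())
E
```

```text
pics
{'time_s': 0.0, 'joint_positions': array([ 1.15130787e+00,  9.18847873e-02,  1.23192613e+00,  8.61116761e-06,
        1.81980593e+00, -5.66653745e-02]), 'joint_velocities': array([ 0.0005445 ,  0.00016012,  0.00102851, -0.00120336, -0.00172684,
       -0.00134197]), 'tau': array([ 2.32912091e-03, -4.58741641e+01, -4.18012333e+01,  2.47554561e-05,
        1.21922142e-02,  2.58946852e-05]), 'tcp_pos': array([0.21282242, 0.5607086 , 0.24711259]), 'ee_rot': array([-2.42743232e-04,  1.80416997e-01,  9.83589692e-01, -9.82564731e-04]), 'wrist_force': array([-0.90369685, -0.43344527, -0.84713168]), 'torque': array([-0.03145292, -0.04028323, -0.07201228]), 'grasp_force': 0.0, 'gripper_width': 0.08552529147701948} 0.017
scene 513.982672478505 513.982672478505 315.3541114087552 230.26033745397643 [0.01747301 0.         0.         0.         0.        ] [[0.8357, -0.3089, 0.4541, 0.1114], [-0.5487, -0.4361, 0.7132, -0.5933], [-0.0222, -0.8452, -0.534, 0.5779], [0.0, 0.0, 0.0, 1.0]]
top 523.2144262426461 523.2144262426461 320.9957492668862 242.97360350821972 [-0.09316932  0.          0.          0.          0.        ] [[0.0174, -0.9978, 0.0636, 0.4824], [-0.9998, -0.0173, 0.0031, 0.0924], [-0.002, -0.0636, -0.998, 0.9018], [0.0, 0.0, 0.0, 1.0]]
```

View pics/scene0.png

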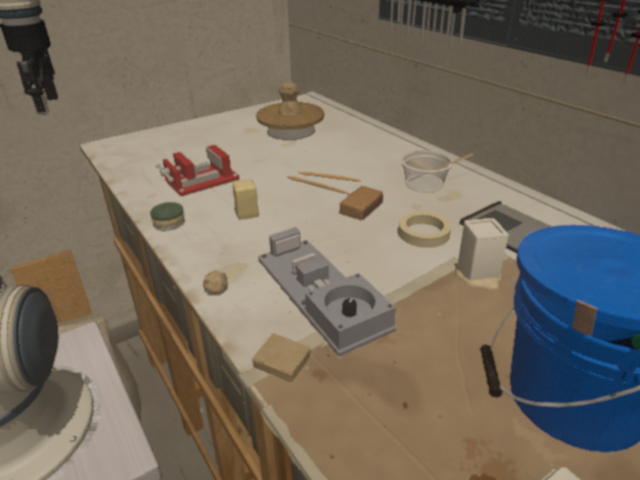

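View pics/top0.png

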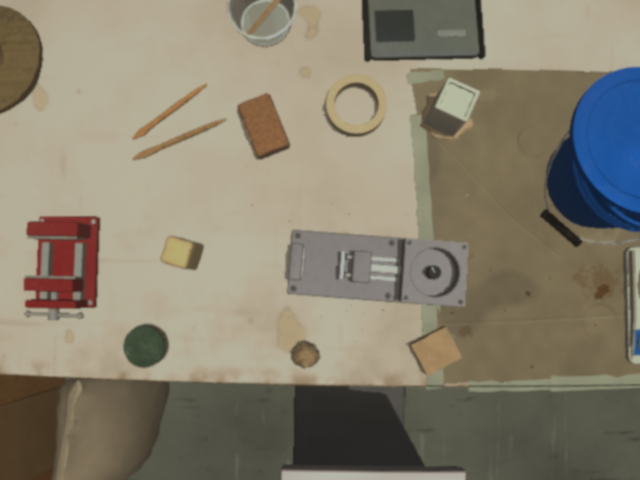

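The scene view shows the wax at (245,198) and the fixture running from (285,240) to (350,310). In the top view the wax is at (180,252) and the fixture spans u 287–468, with the knob at (432,271). Next I enlarge these areas to get exact corners.

```bash
cat > h.py <<'E'
import cv2, numpy as np
from cell import manip, viewer
def K(f): return np.array([[f["fx"],0,f["cx"]],[0,f["fy"],f["cy"]],[0,0,1]])
def unproj(f,uv,z):
    p=cv2.undistortPoints(np.array(uv,float).reshape(-1,1,2),K(f),np.array(f["dist_coeffs"])).reshape(-1,2)
    T=np.array(f["world_from_camera"]); d=np.c_[p,np.ones(len(p))]@T[:3,:3].T
    s=(z-T[2,3])/d[:,2]; return T[:3,3]+d*np.reshape(s,(-1,1))
def proj(f,P):
    T=np.linalg.inv(np.array(f["world_from_camera"]))
    return cv2.projectPoints(np.array(P,float).reshape(-1,1,3),cv2.Rodrigues(T[:3,:3])[0],T[:3,3],K(f),np.array(f["dist_coeffs"]))[0].reshape(-1,2)
E
python3 - <<'E'
import cv2,numpy as np
t=cv2.imread("pics/top0.png"); s=cv2.imread("pics/scene0.png")
r=lambda im,x,y,w,h,k:cv2.resize(im[y:y+h,x:x+w],None,fx=k,fy=k,interpolation=cv2.INTER_CUBIC)
c=np.zeros((600,800,3),np.uint8)
c[:360,:800]=r(t,280,222,200,90,4)       # x=280+u/4,y=222+v/4
c[360:600,:280]=r(t,150,225,70,60,4)     # x=150+u/4,y=225+(v-360)/4
c[360:600,280:520]=r(s,215,170,60,60,4)  # x=215+(u-280)/4
c[360:600,520:800]=r(s,255,220,140,120,2)
cv2.imwrite("pics/c1.png",c)
E
```

```text
(no output)
```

View pics/c1.png

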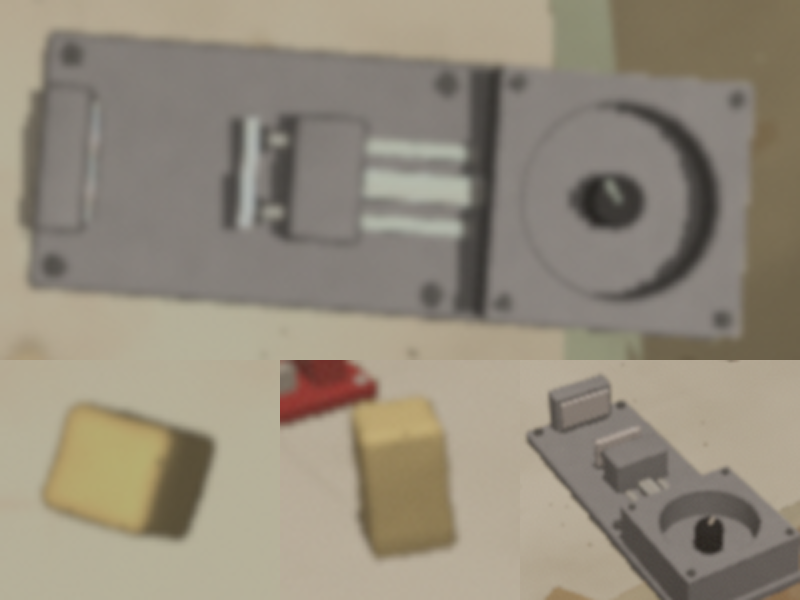

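The crop shows clear housing and base corners, the knob at crop (612,200) and the wax outlines. I fit models of both to the two views.

```bash
cat > fit.py <<'E'
from h import *
from scipy.optimize import least_squares, minimize
f={n:viewer.grab_frame(n) for n in("top","scene")}
tc=lambda u,v:(280+u/4,222+v/4)
def R(a): return np.array([[np.cos(a),-np.sin(a),0],[np.sin(a),np.cos(a),0],[0,0,1]])
# fixture frame: origin bench, nest at y=+.068, knob y=-.115
mod=[((-.055,.148,.012),tc(30,285)),((.055,.148,.012),tc(50,32)),((.052,-.063,.05),tc(503,66)),((.052,-.167,.05),tc(752,85)),((-.052,-.167,.05),tc(743,335)),((-.052,-.063,.05),tc(488,315)),((0,-.115,.045),tc(612,200))]
P=np.array([m[0] for m in mod]);U=np.array([m[1] for m in mod])
# +y = left in picture (world +y), +x = up in picture (world +x) 
g=lambda q:P@R(q[2]).T+[q[0],q[1],0]
s=least_squares(lambda q:(proj(f["top"],g(q))-U).ravel(),[.45,0,0])
print("fixture",s.x,np.round((s.fun.reshape(-1,2)),1).tolist())
W=lambda p:R(s.x[2])@np.array(p)+[s.x[0],s.x[1],0]
print("nest",W((0,.068,.012)),"knob",W((0,-.115,.045)))
print("scene px knob, housing corners, base corners",np.round(proj(f["scene"],g(s.x))).tolist())
C=np.array([(x,y,z) for x in(-.024,.024) for y in(-.024,.024) for z in(0,.075)])
M={}
for n,(x,y,w,h) in {"top":(150,225,70,60),"scene":(228,172,45,52)}.items():
    hsv=cv2.cvtColor(f[n]["color"],cv2.COLOR_RGB2HSV); m=np.zeros((480,640),np.uint8)
    sub=hsv[y:y+h,x:x+w]; m[y:y+h,x:x+w]=((sub[...,1]>85)&(sub[...,0]>18)&(sub[...,0]<36))*255
    M[n]=m; print(n,(m>0).sum(),np.round(np.mean(np.argwhere(m)[:,::-1],0),1))
def ren(q,n):
    uv=proj(f[n],C@R(q[2]).T+[q[0],q[1],0]); m=np.zeros((480,640),np.uint8)
    cv2.fillConvexPoly(m,cv2.convexHull((uv*16).round().astype(np.int32)),255,cv2.LINE_AA,4); return m
for ns in(["top"],["scene"],["top","scene"]):
    cost=lambda q:sum(np.abs(ren(q,n).astype(float)-M[n]).sum()/255 for n in ns)
    c0=unproj(f["top"],[(180,252)],.05)[0]
    b=min((minimize(cost,[c0[0],c0[1],a],method="Nelder-Mead",options=dict(initial_simplex=[[c0[0],c0[1],a],[c0[0]+.01,c0[1],a],[c0[0],c0[1]+.01,a],[c0[0],c0[1],a+.2]],xatol=1e-4)) for a in np.arange(-.7,.8,.35)),key=lambda r:r.fun)
    print(ns,b.x,b.fun)
c=cv2.resize(np.vstack([M["top"][225:285,150:220],M["scene"][170:230,210:280]]),None,fx=1,fy=1); cv2.imwrite("pics/m.png",c)
E
python3 fit.py
```

```text
fixture [ 0.49887943  0.01638022 -0.05752771] [[-9.9, -0.1], [-9.8, -1.2], [3.7, -0.4], [4.2, -0.4], [2.7, 0.5], [3.3, 1.0], [5.3, 0.2]]
nest [0.50278916 0.08426773 0.012     ] knob [ 0.49226739 -0.09842954  0.045     ]
scene px knob, housing corners, base corners [[254.0, 251.0], [303.0, 235.0], [361.0, 274.0], [400.0, 309.0], [343.0, 334.0], [308.0, 295.0], [353.0, 304.0]]
top 933 [180.8 252.6]
scene 765 [245.1 198.7]
['top'] [ 0.51890391  0.32307461 -0.21836808] 363.40784313725493
['scene'] [ 0.52038783  0.33333441 -0.43240933] 221.97254901960784
['top', 'scene'] [ 0.51898896  0.32912676 -0.39636716] 637.3254901960785
```

```bash
sed -i 's/\.148,\.012/.126,.012/g' fit.py; sed -n '1,19p' fit.py > fit2.py; cat >> fit2.py <<'E'
wc=lambda u,v:(150+u/4,225+(v-360)/4)
print("top ctr",unproj(f["top"],[wc(111,466)],.075))
print("top corners",np.round(unproj(f["top"],[wc(78,403),wc(178,428),wc(147,533),wc(43,500)],.075),4).tolist(),"foot",np.round(unproj(f["top"],[wc(212,438),wc(187,537)],0),4).tolist())
sc=lambda u,v:(215+(u-280)/4,170+(v-360)/4)
print("scene top",np.round(unproj(f["scene"],[sc(355,403),sc(428,398),sc(443,430),sc(362,443)],.075),4).tolist(),"foot",np.round(unproj(f["scene"],[sc(378,556),sc(455,543)],0),4).tolist())
E
python3 fit2.py
```

```text
fixture [ 0.49915963  0.0223731  -0.05750427] [[-0.5, 0.7], [-0.4, -0.5], [0.1, -0.6], [0.6, -0.6], [-1.0, 0.3], [-0.4, 0.8], [1.7, -0.0]]
nest [0.50306777 0.0902607  0.012     ] knob [ 0.49255028 -0.09243681  0.045     ]
scene px knob, housing corners, base corners [[257.0, 255.0], [307.0, 239.0], [359.0, 273.0], [397.0, 307.0], [340.0, 332.0], [306.0, 293.0], [350.0, 302.0]]
top ctr [[0.51753041 0.32305652 0.075     ]]
top corners [[0.5425, 0.3373, 0.075], [0.5332, 0.2965, 0.075], [0.4911, 0.3077, 0.075], [0.5035, 0.3502, 0.075]] foot [[0.5337, 0.3, 0.0], [0.4906, 0.3096, 0.0]]
scene top [[0.5047, 0.3499, 0.075], [0.5399, 0.3319, 0.075], [0.529, 0.2935, 0.075], [0.4873, 0.3053, 0.075]] foot [[0.4922, 0.3135, 0.0], [0.5334, 0.3014, 0.0]]
```

Request:
{"op": "send_rows", "data": {"translation": [[-0.368, -0.113, 0], [-0.368, -0.113, 0], [-0.368, -0.113, 0], [-0.368, -0.113, 0], [-0.368, -0.113, 0], [-0.368, -0.113, 0], [-0.368, -0.113, 0], [-0.368, -0.113, 0], [-0.368, -0.113, 0], [-0.368, -0.113, 0], [-0.368, -0.113, 0], [-0.368, -0.113, 0]], "yaw": [1.468, 1.468, 1.468, 1.468, 1.468, 1.468, 1.468, 1.468, 1.468, 1.468, 1.468, 1.468], "hand": 1}}

```text
time_s: 1.3
tcp_pos: [0.518, 0.3234, 0.2477]
ee_rot: [-0.0, 0.796, 0.606, -0.0]
wrist_force: [0.0, -0.2, -0.4]
gripper_width: 0.0854
grasp_force: 0.0
```

```bash
cat >> h.py <<'E'
def st():
    o=manip.observe(); w,x,y,z=o["ee_rot"]
    th=np.arctan2(2*(x*y+w*z),1-2*(y*y+z*z))-np.pi/2   # tool y: reflected => angle of tool x - 90deg
    th=(th+np.pi)%(2*np.pi)-np.pi
    return o,th
def to(p,ang=None):
    "shift in tool axes and yaw to bring TCP to world p with tool-y at world angle ang"
    o,th=st(); d=np.array(p)-o["tcp_pos"]
    ty=np.array([np.cos(th),np.sin(th)]); tx=np.array([-np.sin(th),np.cos(th)])
    print("t",round(o["time_s"],2),"tcp",np.round(o["tcp_pos"],4),"tool-y ang",round(th,4),"q6",round(o["joint_positions"][5],3),"F",np.round(o["wrist_force"],1),"T",np.round(o["torque"],3),"w",round(o["gripper_width"],4),"g",round(o["grasp_force"],1))
    print(" shift",np.round([d[:2]@tx,d[:2]@ty,-d[2]],4),"yaw",None if ang is None else round(-(ang-th),4))
E
python3 - <<'E'
from h import *
to([.517,.325,.062],-.26)
f=viewer.grab_frame("wrist"); cv2.imwrite("pics/w1.png",f["color"][:,:,::-1])
print(np.round(proj(f,[[.517,.325,.075]]+[[.517+.024*(a*.966+b*.257),.325+.024*(-a*.257+b*.966),.075] for a in(-1,1) for b in (-1,1)])))
E
```

```text
t 1.3 tcp [0.518  0.3234 0.2477] tool-y ang -0.2689 q6 0.771 F [ 0.  -0.2 -0.4] T [ 0.041 -0.033  0.002] w 0.0854 g 0.0
 shift [ 0.0013 -0.0013  0.1857] yaw -0.0089
[[312. 219.]
 [287. 244.]
 [286. 193.]
 [338. 243.]
 [339. 193.]]
```

View pics/w1.png

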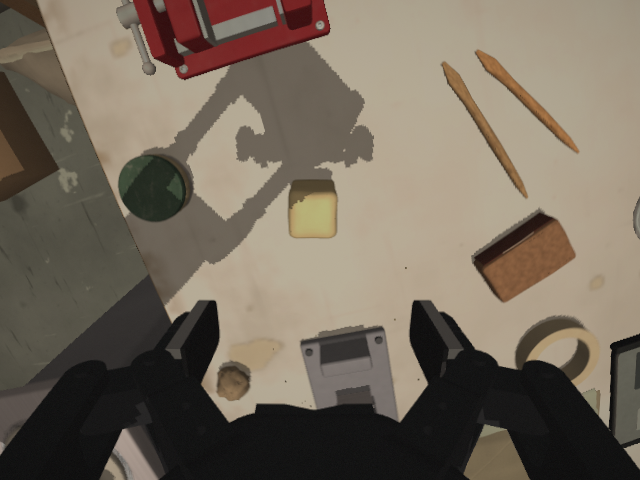

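The wax top face is at u 289–337, v 193–238 and square to the picture. That puts the block's centre about 3 mm further in +y than assumed, at (0.518, 0.3275). I go down and grip.

Request:
{"op": "send_rows", "data": {"translation": [[0.004, -0.001, 0.04], [0.004, -0.001, 0.08], [0.004, -0.001, 0.12], [0.004, -0.001, 0.15], [0.004, -0.001, 0.175], [0.004, -0.001, 0.192], [0.004, -0.001, 0.192], [0.004, -0.001, 0.192]], "yaw": [0, 0, 0, 0, 0, 0, 0, 0]}}

```text
time_s: 2.02
tcp_pos: [0.5162, 0.3287, 0.0554]
ee_rot: [-0.0, 0.792, 0.61, -0.001]
wrist_force: [0.4, 1.1, -0.0]
gripper_width: 0.0856
grasp_force: 0.0
```

Request:
{"op": "send_rows", "data": {"translation": [[0, 0, 0], [0, 0, 0], [0, 0, 0], [0, 0, 0], [0, 0, 0], [0, 0, 0], [0, 0, 0], [0, 0, 0], [0, 0, 0], [0, 0, 0]], "yaw": [0, 0, 0, 0, 0, 0, 0, 0, 0, 0], "hand": 0, "force": 25}}

```text
time_s: 2.85
tcp_pos: [0.518, 0.3293, 0.0585]
ee_rot: [0.0, 0.793, 0.609, 0.002]
wrist_force: [0.9, -1.1, 7.1]
gripper_width: 0.045
grasp_force: 26.7
```

```bash
python3 - <<'E'
from h import *
to([.503,.092,.16],-.0575)
f=viewer.grab_frame("wrist"); cv2.imwrite("pics/w2.png",f["color"][:,:,::-1])
E
```

```text
t 2.85 tcp [0.518  0.3293 0.0585] tool-y ang -0.2599 q6 0.771 F [ 0.9 -1.1  7.1] T [-0.001  0.014 -0.031] w 0.045 g 26.7
 shift [-0.2332  0.0465 -0.1015] yaw -0.2024
```

Request:
{"op": "send_rows", "data": {"translation": [[0, 0, -0.02], [0, 0, -0.05], [0, 0, -0.08], [0, 0, -0.1], [0, 0, -0.1], [0, 0, -0.1]], "yaw": [0, 0, 0, 0, 0, 0]}}

```text
time_s: 3.4
tcp_pos: [0.5174, 0.3291, 0.1574]
ee_rot: [0.0, 0.793, 0.609, 0.001]
wrist_force: [-1.1, 0.1, -2.2]
gripper_width: 0.045
grasp_force: 26.2
```

```bash
python3 - <<'E'
from h import *
for i in range(3):to([.503,.092,.16],-.0575); f=viewer.grab_frame("wrist")
cv2.imwrite("pics/w2.png",f["color"][:,:,::-1])
E
```

```text
t 3.4 tcp [0.5174 0.3291 0.1574] tool-y ang -0.26 q6 0.771 F [-1.1  0.1 -2.2] T [-0.03   0.001 -0.072] w 0.045 g 26.2
 shift [-0.2329  0.047  -0.0026] yaw -0.2025
t 3.45 tcp [0.5167 0.3287 0.1553] tool-y ang -0.26 q6 0.771 F [-0.6 -0.2 -2.1] T [-0.021 -0.004  0.003] w 0.045 g 26.2
 shift [-0.2323  0.0476 -0.0047] yaw -0.2025
t 3.5 tcp [0.5163 0.3284 0.154 ] tool-y ang -0.2599 q6 0.771 F [ 0.1  0.3 -2. ] T [-0.05  -0.006  0.016] w 0.0453 g 26.2
 shift [-0.2319  0.048  -0.006 ] yaw -0.2024
```

View pics/w2.png

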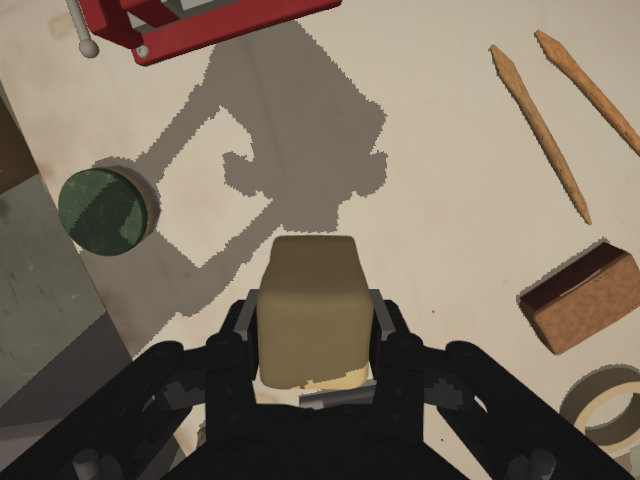

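The wax is held upright between the pads; its top face spans v≈300 to 388. I work out its offset from the tool centre.

```bash
python3 - <<'E'
from h import *
f=viewer.grab_frame("wrist"); o,th=st(); tx=np.array([-np.sin(th),np.cos(th)]); ty=np.array([np.cos(th),np.sin(th)])
p=o["tcp_pos"]
for uv,z in [((315,300),.017),((313,388),.017),((315,238),-.058),((260,290),.014),((370,290),.014)]:
    q=unproj(f,[uv],p[2]+z)[0]; print(uv,np.round([(q-p)[:2]@tx,(q-p)[:2]@ty],4))
to([.503,.092,.16],-.0575)
# pad & fixed jaw faces in fixture y, from first top view
t=viewer.grab_frame("top"); R=np.array([np.sin(.0575),np.cos(.0575)])
for u,v,z in[(238,175,.045),(258,175,.045),(98,160,.05),(38,160,.05)]:
    q=unproj(t,[(280+u/4,222+v/4)],z)[0]; print("fixture y rel nest",u,round((q[:2]-[.5031,.0903])@R,4))
E
```

```text
(315, 300) [0.0198 0.0004]
(313, 388) [-0.0204 -0.0004]
(315, 238) [0.0194 0.0004]
(260, 290) [ 0.0223 -0.02  ]
(370, 290) [0.0223 0.0207]
t 3.6 tcp [0.5161 0.3283 0.1535] tool-y ang -0.26 q6 0.771 F [-0.1  0.6 -1.4] T [-0.043  0.033  0.039] w 0.0455 g 26.2
 shift [-0.2318  0.0481 -0.0065] yaw -0.2025
fixture y rel nest 238 -0.0263
fixture y rel nest 258 -0.0344
fixture y rel nest 98 0.0311
fixture y rel nest 38 0.0555
```

Request:
{"op": "send_rows", "data": {"translation": [[-0.01, 0.002, 0], [-0.035, 0.007, 0], [-0.065, 0.013, 0], [-0.1, 0.021, 0], [-0.135, 0.028, 0], [-0.165, 0.034, 0], [-0.195, 0.04, 0], [-0.217, 0.045, 0], [-0.228, 0.047, 0], [-0.232, 0.048, 0], [-0.232, 0.048, 0], [-0.232, 0.048, 0]], "yaw": [-0.01, -0.03, -0.06, -0.09, -0.12, -0.15, -0.17, -0.19, -0.2, -0.2025, -0.2025, -0.2025]}}

```text
time_s: 4.65
tcp_pos: [0.5035, 0.0924, 0.156]
ee_rot: [-0.0, 0.727, 0.686, -0.0]
wrist_force: [-1.1, -0.1, -2.1]
gripper_width: 0.0451
grasp_force: 26.2
```

Request:
{"op": "send_rows", "data": {"translation": [[0, 0, 0], [0, 0, 0], [0, 0, 0]], "yaw": [0, 0, 0]}}

```text
time_s: 4.9
tcp_pos: [0.5037, 0.0931, 0.1562]
ee_rot: [-0.0, 0.727, 0.687, -0.0]
wrist_force: [-0.4, -0.0, -1.4]
gripper_width: 0.0446
grasp_force: 26.2
```

```bash
python3 - <<'E'
from h import *
to([.503,.092,.071],-.0575)
f=viewer.grab_frame("scene"); w=viewer.grab_frame("wrist")
to([.503,.092,.071],-.0575)
a=cv2.resize(f["color"][200:350,240:400],None,fx=2.5,fy=2.5,interpolation=cv2.INTER_CUBIC)
b=w["color"][40:415,150:550]
cv2.imwrite("pics/p1.png",np.hstack([a,b])[:,:,::-1])
E
```

```text
t 4.9 tcp [0.5037 0.0931 0.1562] tool-y ang -0.0562 q6 0.172 F [-0.4 -0.  -1.4] T [ 0.02  -0.001  0.022] w 0.0446 g 26.2
 shift [-0.0011 -0.0006  0.0852] yaw 0.0013
t 5.0 tcp [0.5037 0.0929 0.1562] tool-y ang -0.0565 q6 0.172 F [-0.6 -1.3 -1.7] T [-0.005 -0.041 -0.019] w 0.0447 g 26.2
 shift [-0.0009 -0.0006  0.0852] yaw 0.001
```

View pics/p1.png

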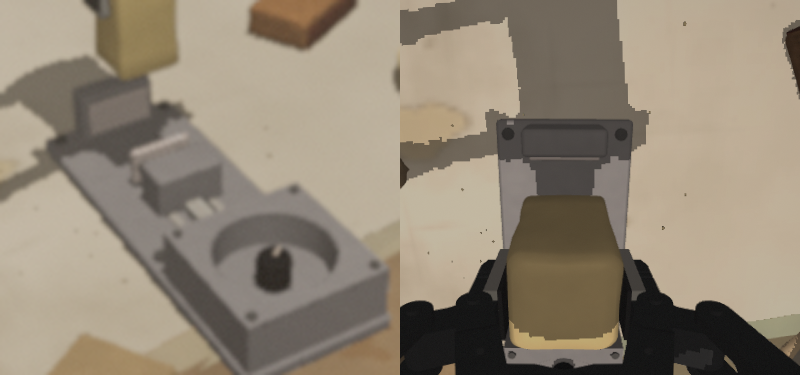

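The wrist crop shows the wax centred across the jaws (u≈565 for both), with the fixed jaw's top near edge at crop v≈155. I check its distance along y.

```bash
python3 - <<'E'
from h import *
w=viewer.grab_frame("wrist"); o,th=st(); p=o["tcp_pos"]; tx=np.array([-np.sin(th),np.cos(th)]); ty=np.array([np.cos(th),np.sin(th)])
pr=lambda n,u,v,z:print(n,np.round([(unproj(w,[(u-250,v+40)],z)[0]-p)[:2]@a for a in(tx,ty)],4))
pr("jaw edge",565,153,.052);pr("jaw face line",565,158,.05);pr("jaw back",565,125,.052);pr("baseL",498,120,.012);pr("baseR",632,122,.012)
pr("wax bottom front",565,197,p[2]-.058)
to([.503,.092,.071],-.0575)
E
```

```text
jaw edge [0.0376 0.0007]
jaw face line [0.0337 0.0007]
jaw back [0.0567 0.0007]
baseL [ 0.057  -0.0522]
baseR [0.0554 0.0541]
wax bottom front [0.0202 0.0005]
t 5.05 tcp [0.5037 0.0928 0.1562] tool-y ang -0.0566 q6 0.172 F [-0.5  1.2 -1.3] T [ 0.013 -0.029  0.009] w 0.0448 g 26.2
 shift [-0.0008 -0.0006  0.0852] yaw 0.0009
```

Request:
{"op": "send_rows", "data": {"translation": [[0, 0, 0.015], [0, 0, 0.03], [0, 0, 0.045], [0, 0, 0.06], [0, 0, 0.072], [0, 0, 0.078], [0, 0, 0.081], [0, 0, 0.081], [0, 0, 0.081]], "yaw": [0, 0, 0, 0, 0, 0, 0, 0, 0]}}

```text
time_s: 5.8
tcp_pos: [0.5041, 0.0924, 0.076]
ee_rot: [0.0, 0.727, 0.687, 0.0]
wrist_force: [0.3, 0.1, -0.6]
gripper_width: 0.045
grasp_force: 26.2
```

Request:
{"op": "send_rows", "data": {"translation": [[0, 0, 0.001], [0, 0, 0.002], [0, 0, 0.003], [0, 0, 0.003], [0, 0, 0.003]], "yaw": [0, 0, 0, 0, 0]}}

```text
time_s: 6.22
tcp_pos: [0.5037, 0.0923, 0.0723]
ee_rot: [0.0, 0.727, 0.686, 0.0]
wrist_force: [0.7, -0.2, -1.7]
gripper_width: 0.045
grasp_force: 26.2
```

Still free of the base, so I creep down.

Request:
{"op": "send_rows", "data": {"translation": [[0, 0, 0.001], [0, 0, 0.0015], [0, 0, 0.002], [0, 0, 0.002], [0, 0, 0.002]], "yaw": [0, 0, 0, 0, 0]}}

```text
time_s: 6.63
tcp_pos: [0.5037, 0.0922, 0.0705]
ee_rot: [0.0, 0.727, 0.686, 0.0]
wrist_force: [-1.0, -1.1, 0.0]
gripper_width: 0.0452
grasp_force: 26.4
```

Request:
{"op": "send_rows", "data": {"translation": [[0, 0, 0.001], [0, 0, 0.0015], [0, 0, 0.002], [0, 0, 0.002], [0, 0, 0.002]], "yaw": [0, 0, 0, 0, 0]}}

```text
time_s: 7.05
tcp_pos: [0.5038, 0.0922, 0.0704]
ee_rot: [0.0, 0.727, 0.686, 0.0]
wrist_force: [-6.2, -0.3, 11.7]
gripper_width: 0.045
grasp_force: 27.4
```

The wax is seated. I open.

Request:
{"op": "send_rows", "data": {"translation": [[0, 0, -0.001], [0, 0, -0.001], [0, 0, -0.001], [0, 0, -0.001], [0, 0, -0.001], [0, 0, -0.001], [0, 0, -0.001], [0, 0, -0.001]], "yaw": [0, 0, 0, 0, 0, 0, 0, 0], "hand": 1}}

```text
time_s: 7.72
tcp_pos: [0.5036, 0.0923, 0.0692]
ee_rot: [-0.0, 0.727, 0.686, -0.0]
wrist_force: [0.2, -0.2, 0.5]
gripper_width: 0.0852
grasp_force: 0.0
```

Request:
{"op": "send_rows", "data": {"translation": [[0, 0, -0.01], [0, 0, -0.03], [0, 0, -0.06], [0, 0, -0.08], [0, 0, -0.08], [0, 0, -0.08]], "yaw": [0, 0, 0, 0, 0, 0]}}

```text
time_s: 8.22
tcp_pos: [0.5046, 0.0924, 0.1517]
ee_rot: [0.001, 0.727, 0.687, 0.002]
wrist_force: [-0.4, -0.7, -0.5]
gripper_width: 0.0856
grasp_force: 0.0
```

```bash
python3 - <<'E'
from h import *
# knob: tool-y angle 1.3 at start -> q6 about -1.5
for i in range(3): to([.4926,-.0924,.15],1.3); f=viewer.grab_frame("scene"); w=viewer.grab_frame("wrist")
a=cv2.resize(f["color"][200:350,240:400],None,fx=2.5,fy=2.5,interpolation=cv2.INTER_CUBIC)
cv2.imwrite("pics/p2.png",np.hstack([a,w["color"][105:480,150:550]])[:,:,::-1])
E
```

```text
t 8.22 tcp [0.5046 0.0924 0.1517] tool-y ang -0.0574 q6 0.172 F [-0.4 -0.7 -0.5] T [-0.037 -0.042  0.013] w 0.0856 g 0.0
 shift [-0.1852 -0.0014  0.0017] yaw -1.3574
t 8.32 tcp [0.5034 0.0923 0.1487] tool-y ang -0.0575 q6 0.172 F [ 0.1 -0.4 -0. ] T [-0.012  0.067 -0.016] w 0.0856 g 0.0
 shift [-1.85e-01 -1.00e-04 -1.30e-03] yaw -1.3575
t 8.42 tcp [0.503  0.0922 0.1478] tool-y ang -0.0575 q6 0.172 F [ 0.2 -0.4  0.3] T [ 0.046 -0.009 -0.01 ] w 0.0853 g 0.0
 shift [-0.1849  0.0002 -0.0022] yaw -1.3575
```

View pics/p2.png

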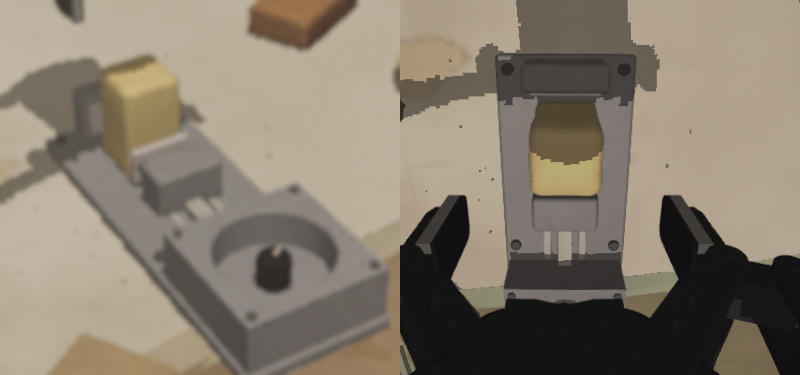

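The wax stands upright between the jaws, free of the fingers. I move over the knob with the fingers part-closed.

Request:
{"op": "send_rows", "data": {"translation": [[-0.01, 0, 0], [-0.03, 0, 0], [-0.05, 0, 0], [-0.07, 0, 0], [-0.09, 0, 0], [-0.11, 0, 0], [-0.13, 0, 0], [-0.15, 0, 0], [-0.17, 0, 0], [-0.185, 0, 0], [-0.185, 0, 0], [-0.185, 0, 0]], "yaw": [-0.11, -0.23, -0.35, -0.47, -0.59, -0.71, -0.83, -0.95, -1.07, -1.19, -1.29, -1.3575], "hand": 0.42}}

```text
time_s: 9.52
tcp_pos: [0.4926, -0.0934, 0.1484]
ee_rot: [-0.001, 0.133, 0.991, 0.0]
wrist_force: [0.7, -1.0, -0.3]
gripper_width: 0.0358
grasp_force: 0.0
```

Request:
{"op": "send_rows", "data": {"translation": [[0, 0, 0], [0, 0, 0], [0, 0, 0], [0, 0, 0]], "yaw": [0, 0, 0, 0]}}

```text
time_s: 9.85
tcp_pos: [0.493, -0.0922, 0.1491]
ee_rot: [-0.0, 0.135, 0.991, 0.0]
wrist_force: [0.2, 0.0, 0.2]
gripper_width: 0.0358
grasp_force: 0.0
```

```bash
python3 - <<'E'
from h import *
w=viewer.grab_frame("wrist"); to([.4926,-.0924,.043],1.3)
cv2.imwrite("pics/k1.png",w["color"][:,:,::-1]); print(proj(w,[[.4926,-.0924,.045],[.4926,-.0924,.050]]))
E
```

```text
t 9.9 tcp [ 0.4931 -0.0922  0.1491] tool-y ang 1.2993 q6 -1.552 F [-0.5 -0.6 -0.8] T [ 0.04   0.024 -0.032] w 0.0357 g 0.0
 shift [ 0.0004 -0.0003  0.1061] yaw -0.0007
[[314.00796412 244.02071071]
 [314.01511744 246.28976983]]
```

View pics/k1.png

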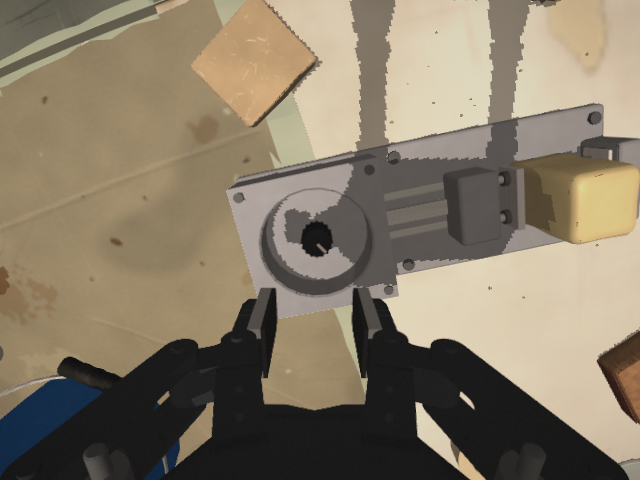

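The knob's top is at (316,238) and the well rim is centred at (316,242), a few pixels off the prediction. I refine the knob position.

```bash
python3 - <<'E'
from h import *
w=viewer.grab_frame("wrist"); t=viewer.grab_frame("scene")
g=cv2.cvtColor(w["color"],cv2.COLOR_RGB2GRAY)[218:262,296:340]
m=(g<45).astype(np.uint8); n,l,s,c=cv2.connectedComponentsWithStats(m); k=1+s[1:,4].argmax(); print(s[k],c[k]+[296,218])
print("wrist knob",unproj(w,[(316,237.5),c[k]+[296,218]],.045),"rim",unproj(w,[(316,241.5)],.05))
print("base corner pt", unproj(w,[(600,104)],.012))
to([.4926,-.0924,.043],1.3)
E
```

```text
[  5   3  32  36 792] [316.08964646 237.9469697 ]
wrist knob [[ 0.48827364 -0.08969414  0.045     ]
 [ 0.48861748 -0.08972231  0.045     ]] rim [[ 0.4895915  -0.09009414  0.05      ]]
base corner pt [[0.45292859 0.14945663 0.012     ]]
t 10.0 tcp [ 0.4931 -0.0922  0.1492] tool-y ang 1.2997 q6 -1.552 F [ 0.4 -0.5  0.2] T [0.014 0.064 0.011] w 0.0356 g 0.0
 shift [ 0.0004 -0.0003  0.1062] yaw -0.0003
```

Request:
{"op": "send_rows", "data": {"translation": [[0.0025, 0.001, 0.02], [0.0025, 0.001, 0.04], [0.0025, 0.001, 0.058], [0.0025, 0.001, 0.064], [0.0025, 0.001, 0.064], [0.0025, 0.001, 0.064], [0.0025, 0.001, 0.064]], "yaw": [0, 0, 0, 0, 0, 0, 0]}}

```text
time_s: 10.58
tcp_pos: [0.4917, -0.0909, 0.0868]
ee_rot: [0.001, 0.135, 0.991, -0.0]
wrist_force: [-0.3, 0.7, -0.1]
gripper_width: 0.0357
grasp_force: 0.0
```

```bash
python3 - <<'E'
from h import *
w=viewer.grab_frame("wrist"); to([.491,-.0905,.043],1.3); o,th=st()
cv2.imwrite("pics/k2.png",cv2.resize(w["color"][200:400,200:430],None,fx=3,fy=3)[:,:,::-1]); print(proj(w,[o["tcp_pos"]*[1,1,0]+[0,0,.045],o["tcp_pos"]*[1,1,0]+[0,0,.05]]))
E
```

```text
t 10.63 tcp [ 0.4918 -0.091   0.087 ] tool-y ang 1.3 q6 -1.551 F [ 0.5  0.8 -0. ] T [ 0.024 -0.035  0.036] w 0.0358 g 0.0
 shift [0.0008 0.0002 0.044 ] yaw -0.0
[[314.71304433 281.1231576 ]
 [314.74155956 285.1367319 ]]
```

View pics/k2.png

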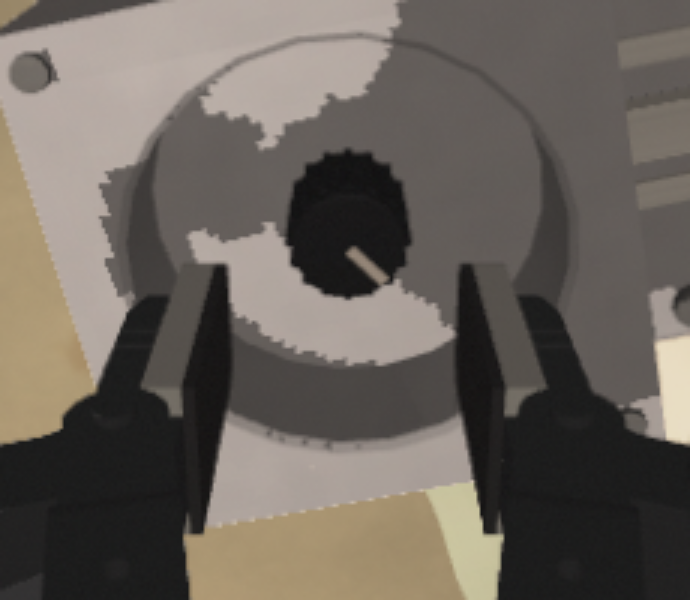

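The knob top's centre is about (316.3,282) in full-frame pixels. The tool centre projects to (314.7,281), so I shift +1 mm in tool y and go down slowly.

Request:
{"op": "send_rows", "data": {"translation": [[0, 0.001, 0.006], [0, 0.001, 0.014], [0, 0.001, 0.022], [0, 0.001, 0.03], [0, 0.001, 0.036], [0, 0.001, 0.039], [0, 0.001, 0.041], [0, 0.001, 0.042], [0, 0.001, 0.042], [0, 0.001, 0.042]], "yaw": [0, 0, 0, 0, 0, 0, 0, 0, 0, 0]}}

```text
time_s: 11.47
tcp_pos: [0.4914, -0.0899, 0.0436]
ee_rot: [0.0, 0.135, 0.991, -0.0]
wrist_force: [0.1, -0.1, -0.2]
gripper_width: 0.0359
grasp_force: 0.0
```

```bash
python3 - <<'E'
from h import *
to([.4918,-.09,.043],1.3)
E
```

```text
t 11.47 tcp [ 0.4914 -0.0899  0.0436] tool-y ang 1.3 q6 -1.549 F [ 0.1 -0.1 -0.2] T [0.007 0.067 0.062] w 0.0359 g 0.0
 shift [-0.0004 -0.      0.0006] yaw -0.0
```

Request:
{"op": "send_rows", "data": {"translation": [[0, 0, -0.002], [0, 0, -0.002], [0, 0, -0.002], [0, 0, -0.002], [0, 0, -0.002], [0, 0, -0.002], [0, 0, -0.002], [0, 0, -0.002]], "yaw": [0, 0, 0, 0, 0, 0, 0, 0], "hand": 0, "force": 70}}

```text
time_s: 12.13
tcp_pos: [0.4914, -0.0899, 0.0461]
ee_rot: [0.0, 0.135, 0.991, -0.0]
wrist_force: [-3.3, 0.6, 5.8]
gripper_width: 0.0193
grasp_force: 68.5
```

```bash
python3 - <<'E'
from h import *
import time
for i in range(4): to([.4918,-.09,.043],1.3); viewer.grab_frame("scene")
E
```

```text
t 12.13 tcp [ 0.4914 -0.0899  0.0461] tool-y ang 1.3 q6 -1.549 F [-3.3  0.6  5.8] T [ 0.048  0.519 -0.023] w 0.0193 g 68.5
 shift [-0.0004  0.      0.0031] yaw -0.0
t 12.18 tcp [ 0.4914 -0.0899  0.0461] tool-y ang 1.3 q6 -1.549 F [-3.9  0.2  5.7] T [0.026 0.557 0.021] w 0.0194 g 68.5
 shift [-0.0005  0.      0.0031] yaw -0.0
t 12.23 tcp [ 0.4913 -0.0899  0.0462] tool-y ang 1.3 q6 -1.549 F [-2.8  0.2  5.4] T [0.06  0.462 0.008] w 0.0192 g 68.5
 shift [-0.0005  0.      0.0032] yaw -0.0
t 12.28 tcp [ 0.4913 -0.0899  0.0461] tool-y ang 1.3 q6 -1.549 F [-3.6  0.   5.7] T [ 0.045  0.467 -0.028] w 0.0189 g 68.5
 shift [-0.0005  0.      0.0031] yaw -0.0
```

Request:
{"op": "send_rows", "data": {"translation": [[0, 0, 0], [0, 0, 0], [0, 0, 0], [0, 0, 0], [0, 0, 0], [0, 0, 0], [0, 0, 0], [0, 0, 0], [0, 0, 0], [0, 0, 0], [0, 0, 0], [0, 0, 0]], "yaw": [0.07, 0.14, 0.21, 0.28, 0.35, 0.42, 0.49, 0.55, 0.6, 0.6, 0.6, 0.6]}}

```text
time_s: 13.33
tcp_pos: [0.4916, -0.0895, 0.0461]
ee_rot: [0.0, 0.422, 0.907, 0.0]
wrist_force: [-2.0, 1.6, 5.2]
gripper_width: 0.0191
grasp_force: 68.7
```

```bash
cat > tq.py <<'E'
from h import *
T=[];G=[]
for i in range(6):
    o,th=st(); T.append(o["torque"]); viewer.grab_frame("top")
    if i==5: print("t",o["time_s"],"turn",round(1.3-th,3),"q6",round(o["joint_positions"][5],3),"tcp",np.round(o["tcp_pos"],4),"F",np.round(o["wrist_force"],1),"g",o["grasp_force"],"w",round(o["gripper_width"],4))
T=np.array(T);print("T",np.round(T.mean(0),3),"Tz",np.round(T[:,2],3))
E
python3 tq.py
```

```text
t 13.5833 turn 0.6 q6 -0.949 tcp [ 0.4916 -0.0895  0.0461] F [-2.   2.6  4.7] g 68.71637463569641 w 0.0194
T [ 0.27   0.333 -0.012] Tz [-0.021  0.007 -0.03  -0.03  -0.021  0.022]
```

Hardly any residual torque shows, so I check numerically in the top view whether the moving jaw has advanced.

```bash
cat > prof.py <<'E'
from h import *
a=cv2.imread("pics/top0.png",0); f=viewer.grab_frame("top"); b=cv2.cvtColor(f["color"],cv2.COLOR_RGB2GRAY)
for y in(268,270): 
    print(y,"old",a[y,350:404:1].tolist()); print(y,"new",b[y,350:404:1].tolist())
w=viewer.grab_frame("wrist"); n=lambda z:np.round(proj(w,z)).tolist()
print("wrist px of jaw top",n([[.4995,.03,.05],[.5,.05,.05],[.51,.04,.05]]))
E
python3 prof.py
```

```text
268 old [71, 69, 79, 99, 117, 125, 128, 128, 129, 128, 129, 129, 130, 130, 129, 129, 130, 130, 128, 126, 136, 157, 174, 179, 180, 181, 182, 181, 181, 181, 182, 182, 182, 182, 182, 182, 182, 181, 181, 181, 181, 181, 181, 181, 181, 179, 168, 139, 108, 92, 81, 67, 66, 89]
268 new [70, 73, 74, 74, 75, 75, 74, 75, 75, 74, 74, 74, 74, 73, 73, 72, 74, 83, 90, 94, 94, 94, 94, 94, 94, 95, 94, 94, 94, 94, 94, 94, 94, 94, 94, 94, 94, 94, 93, 94, 94, 94, 93, 94, 93, 93, 93, 93, 93, 91, 81, 65, 54, 58]
270 old [70, 69, 83, 103, 120, 125, 126, 128, 129, 129, 129, 128, 129, 129, 129, 129, 129, 130, 128, 126, 135, 152, 164, 168, 168, 168, 168, 169, 170, 172, 174, 175, 177, 178, 179, 179, 179, 179, 179, 179, 179, 179, 179, 179, 179, 179, 166, 137, 106, 89, 79, 67, 69, 94]
270 new [70, 73, 74, 74, 75, 75, 75, 74, 74, 74, 74, 74, 73, 73, 73, 71, 73, 80, 88, 94, 95, 92, 92, 92, 90, 89, 91, 90, 90, 91, 91, 92, 93, 93, 93, 93, 92, 93, 92, 92, 92, 93, 92, 92, 92, 92, 92, 92, 91, 89, 79, 64, 55, 60]
wrist px of jaw top [[548.0, 112.0], [589.0, 70.0], [585.0, 111.0]]
```

The jaw's rear edge moved about 3.5 px (≈5.7 mm for 0.6 rad), so the knob does turn with the fingers. I carry on through the free run and also log the joint torque.

Request:
{"op": "send_rows", "data": {"translation": [[0, 0, 0], [0, 0, 0], [0, 0, 0], [0, 0, 0], [0, 0, 0], [0, 0, 0], [0, 0, 0], [0, 0, 0]], "yaw": [0.07, 0.14, 0.21, 0.28, 0.35, 0.35, 0.35, 0.35]}}

```text
time_s: 14.4
tcp_pos: [0.4919, -0.0893, 0.0461]
ee_rot: [0.001, 0.572, 0.82, 0.001]
wrist_force: [-0.3, 3.4, 5.1]
gripper_width: 0.019
grasp_force: 68.7
```

```bash
cat > tq.py <<'E'
from h import *
T=[];F=[]
for i in range(5):
    o,th=st(); T.append(np.r_[o["torque"],o["tau"][5],o["wrist_force"]]); t=viewer.grab_frame("top"); 
print("t",round(o["time_s"],2),"turn",round(1.3-th,3),"q6",round(o["joint_positions"][5],3),"tcp",np.round(o["tcp_pos"],4),"w",round(o["gripper_width"],4),"g",round(o["grasp_force"],1))
T=np.array(T);print("T,tau6,F",np.round(T.mean(0),3),"Tz",np.round(T[:,2],3))
# moving-jaw region resampled into the fixture frame: 4 px/mm, y rel nest -80..+40, x -30..30
a=.0575; R=np.array([[np.cos(a),np.sin(a)],[-np.sin(a),np.cos(a)]])
def strip(img,z=.048):
    yy=np.arange(-.08,.045,.0005); out=[]
    for x in np.arange(-.02,.021,.004):
        P=np.array([[.5031+np.cos(a)*x+np.sin(a)*y,.0903-np.sin(a)*x+np.cos(a)*y,z] for y in yy]); uv=proj(t,P).astype(np.float32)
        out.append(cv2.remap(img,uv[:,0].reshape(1,-1),uv[:,1].reshape(1,-1),cv2.INTER_CUBIC)[0])
    return np.array(out),yy
g=cv2.cvtColor(t["color"],cv2.COLOR_RGB2GRAY); s,yy=strip(g)
for r in(2,5,8):
    d=np.gradient(cv2.GaussianBlur(s[r].astype(float).reshape(1,-1),(0,0),1.5)[0]); 
    k=[i for i in range(2,len(d)-2) if abs(d[i])==max(abs(d[i-2:i+3])) and abs(d[i])>1.2 and yy[i]<-.01]
    print("x",r*4-20,"edges(mm,+/-)",[(round(yy[i]*1e3,1),round(d[i],1)) for i in k])
cv2.imwrite("pics/top_%d.png"%int(o["time_s"]*100),t["color"][:,:,::-1])
E
python3 tq.py
```

```text
t 14.6 turn 0.948 q6 -0.601 tcp [ 0.4919 -0.0894  0.0461] w 0.0195 g 68.7
T,tau6,F [ 0.512  0.094 -0.111 -0.116 -0.23   2.959  5.469] Tz [-0.14  -0.147 -0.069 -0.094 -0.106]
x -12 edges(mm,+/-) [(np.float64(-34.5), np.float64(4.1)), (np.float64(-27.5), np.float64(-3.2)), (np.float64(-23.5), np.float64(11.0)), (np.float64(-18.5), np.float64(-4.6)), (np.float64(-14.5), np.float64(3.5))]
x 0 edges(mm,+/-) [(np.float64(-67.5), np.float64(-2.7)), (np.float64(-39.5), np.float64(-1.4)), (np.float64(-30.0), np.float64(5.7)), (np.float64(-24.0), np.float64(6.8)), (np.float64(-19.0), np.float64(-6.5)), (np.float64(-14.5), np.float64(4.2))]
x 12 edges(mm,+/-) [(np.float64(-68.0), np.float64(-1.8)), (np.float64(-42.0), np.float64(1.2)), (np.float64(-34.5), np.float64(5.2)), (np.float64(-28.0), np.float64(-4.5)), (np.float64(-23.5), np.float64(11.0)), (np.float64(-18.5), np.float64(-5.5)), (np.float64(-14.0), np.float64(3.6))]
```

Request:
{"op": "send_rows", "data": {"translation": [[0, 0, 0], [0, 0, 0], [0, 0, 0], [0, 0, 0], [0, 0, 0], [0, 0, 0], [0, 0, 0], [0, 0, 0], [0, 0, 0]], "yaw": [0.02, 0.04, 0.06, 0.08, 0.1, 0.12, 0.13, 0.14, 0.15]}}

```text
time_s: 15.4
tcp_pos: [0.492, -0.0893, 0.0461]
ee_rot: [0.001, 0.632, 0.775, 0.001]
wrist_force: [0.6, 3.4, 4.5]
gripper_width: 0.0192
grasp_force: 68.7
```

```bash
python3 - <<'E'
s=open("tq.py").read()
s=s.replace("[(round(yy[i]*1e3,1),round(d[i],1)) for i in k]","[(float(round(yy[i]*1e3+.5*.5*(abs(d[i-1])-abs(d[i+1]))/(abs(d[i-1])-2*abs(d[i])+abs(d[i+1])),1)),float(round(d[i],1))) for i in k]")
open("tq.py","w").write(s)
E
python3 tq.py
```

```text
t 15.6 turn 1.097 q6 -0.451 tcp [ 0.492  -0.0893  0.0461] w 0.0192 g 68.7
T,tau6,F [ 0.511  0.018  0.128  0.116 -0.027  2.967  4.947] Tz [0.245 0.15  0.125 0.036 0.083]
x -12 edges(mm,+/-) [(-67.0, -1.4), (-40.9, 2.8), (-37.1, -1.6), (-33.5, 3.0), (-26.3, -4.1), (-22.1, 10.4), (-17.5, -3.9), (-13.2, 2.6)]
x 0 edges(mm,+/-) [(-66.2, -2.8), (-40.6, 2.6), (-36.3, -3.0), (-29.1, 6.1), (-22.2, 6.9), (-17.4, -7.0), (-13.4, 4.7)]
x 12 edges(mm,+/-) [(-67.1, -1.2), (-41.2, 3.6), (-37.3, -2.1), (-33.4, 3.5), (-26.9, -2.5), (-22.5, 10.3), (-16.9, -6.2), (-12.4, 4.8)]
```

Request:
{"op": "send_rows", "data": {"translation": [[0, 0, 0], [0, 0, 0], [0, 0, 0], [0, 0, 0], [0, 0, 0], [0, 0, 0], [0, 0, 0], [0, 0, 0], [0, 0, 0], [0, 0, 0]], "yaw": [0.03, 0.06, 0.09, 0.12, 0.14, 0.16, 0.17, 0.18, 0.19, 0.2]}}

```text
time_s: 16.48
tcp_pos: [0.4922, -0.0893, 0.0461]
ee_rot: [0.001, 0.706, 0.708, 0.001]
wrist_force: [0.8, 3.7, 5.1]
gripper_width: 0.0189
grasp_force: 68.7
```

```bash
python3 tq.py
```

```text
t 16.68 turn 1.298 q6 -0.251 tcp [ 0.4922 -0.0893  0.0462] w 0.0193 g 68.7
T,tau6,F [ 0.616 -0.196  0.128  0.117  1.321  4.221  5.236] Tz [0.24  0.139 0.03  0.116 0.113]
x -12 edges(mm,+/-) [(-40.3, 4.7), (-35.5, -3.9), (-31.3, 2.8), (-24.3, -4.6), (-20.0, 11.3), (-14.9, -4.6), (-10.8, 3.0)]
x 0 edges(mm,+/-) [(-64.3, -2.5), (-39.7, 4.8), (-34.9, -5.8), (-27.3, 6.0), (-20.7, 6.4), (-15.6, -6.1), (-11.2, 3.6)]
x 12 edges(mm,+/-) [(-64.3, -1.5), (-40.5, 5.4), (-35.6, -4.0), (-31.4, 2.9), (-24.5, -3.2), (-20.1, 11.0), (-14.9, -5.9), (-10.9, 4.4)]
```

Request:
{"op": "send_rows", "data": {"translation": [[0, 0, 0], [0, 0, 0], [0, 0, 0], [0, 0, 0], [0, 0, 0], [0, 0, 0], [0, 0, 0], [0, 0, 0], [0, 0, 0], [0, 0, 0]], "yaw": [0.02, 0.05, 0.07, 0.09, 0.11, 0.13, 0.15, 0.16, 0.17, 0.18]}}

```text
time_s: 17.57
tcp_pos: [0.4923, -0.0893, 0.0461]
ee_rot: [0.001, 0.767, 0.641, 0.001]
wrist_force: [2.4, 4.6, 5.2]
gripper_width: 0.0195
grasp_force: 68.7
```

```bash
python3 tq.py
```

```text
t 17.77 turn 1.478 q6 -0.07 tcp [ 0.4923 -0.0893  0.0461] w 0.0192 g 68.7
T,tau6,F [ 0.649 -0.414  0.145  0.146  2.465  3.788  4.799] Tz [0.242 0.135 0.109 0.123 0.113]
x -12 edges(mm,+/-) [(-62.0, -1.2), (-39.7, 5.1), (-34.1, -4.6), (-29.4, 3.7), (-24.0, -4.4), (-19.9, 11.5), (-15.0, -5.9), (-11.0, 3.6)]
x 0 edges(mm,+/-) [(-62.7, -2.6), (-39.4, 5.6), (-33.5, -6.4), (-25.6, 6.1), (-20.4, 5.7), (-15.1, -5.6), (-10.5, 3.7)]
x 12 edges(mm,+/-) [(-62.7, -1.3), (-40.3, 5.3), (-34.2, -4.4), (-30.0, 2.8), (-24.5, -2.9), (-20.0, 11.6), (-14.9, -6.7), (-10.8, 4.7)]
```

The pad and wax have stopped while the jaw advances, so contact came at about 1.30 rad; the target is about 1.90 rad. I turn on in two steps.

Request:
{"op": "send_rows", "data": {"translation": [[0, 0, 0], [0, 0, 0], [0, 0, 0], [0, 0, 0], [0, 0, 0], [0, 0, 0], [0, 0, 0], [0, 0, 0], [0, 0, 0], [0, 0, 0], [0, 0, 0]], "yaw": [0.03, 0.06, 0.09, 0.12, 0.15, 0.18, 0.2, 0.22, 0.23, 0.24, 0.25]}}

```text
time_s: 18.73
tcp_pos: [0.4925, -0.0894, 0.0462]
ee_rot: [0.001, 0.841, 0.541, 0.002]
wrist_force: [4.2, 3.1, 4.6]
gripper_width: 0.0192
grasp_force: 68.6
```

```bash
python3 tq.py
```

```text
t 18.93 turn 1.728 q6 0.18 tcp [ 0.4925 -0.0894  0.0462] w 0.0191 g 68.6
T,tau6,F [ 0.657 -0.604  0.181  0.192  4.188  3.938  4.841] Tz [0.246 0.206 0.16  0.148 0.141]
x -12 edges(mm,+/-) [(-61.1, -1.5), (-39.8, 5.1), (-32.0, -5.0), (-27.9, 3.7), (-24.2, -3.6), (-20.0, 11.9), (-15.0, -5.9), (-10.8, 3.8)]
x 0 edges(mm,+/-) [(-59.7, -2.7), (-39.2, 5.8), (-31.0, -6.3), (-23.3, 7.1), (-15.0, -5.6), (-10.7, 3.7)]
x 12 edges(mm,+/-) [(-60.9, -1.9), (-40.2, 5.4), (-31.7, -5.7), (-27.6, 3.0), (-24.3, -2.4), (-20.0, 11.7), (-14.9, -6.7), (-10.9, 4.5)]
```

Request:
{"op": "send_rows", "data": {"translation": [[0, 0, 0], [0, 0, 0], [0, 0, 0], [0, 0, 0], [0, 0, 0], [0, 0, 0], [0, 0, 0], [0, 0, 0], [0, 0, 0], [0, 0, 0]], "yaw": [0.02, 0.05, 0.07, 0.09, 0.11, 0.13, 0.15, 0.17, 0.18, 0.19]}}

```text
time_s: 19.82
tcp_pos: [0.4926, -0.0895, 0.0462]
ee_rot: [0.001, 0.889, 0.458, 0.002]
wrist_force: [5.3, 3.9, 4.8]
gripper_width: 0.0191
grasp_force: 68.6
```

```bash
python3 tq.py
```

```text
t 20.02 turn 1.918 q6 0.37 tcp [ 0.4926 -0.0895  0.0461] w 0.0193 g 68.6
T,tau6,F [ 0.579 -0.725  0.242  0.232  4.516  3.399  3.991] Tz [0.341 0.269 0.163 0.224 0.215]
x -12 edges(mm,+/-) [(-39.6, 5.4), (-30.1, -4.6), (-26.5, 1.4), (-24.0, -2.0), (-20.0, 11.8), (-15.0, -5.8), (-11.0, 3.8)]
x 0 edges(mm,+/-) [(-58.2, -2.6), (-39.2, 5.9), (-29.2, -6.6), (-21.5, 9.5), (-14.7, -5.1)]
x 12 edges(mm,+/-) [(-59.0, -1.7), (-40.4, 5.6), (-29.7, -5.2), (-20.1, 11.8), (-14.9, -6.5), (-10.9, 4.5)]
```

The spring is compressed about 5.7 mm and the torque has risen 0.114 N m, so both say about 11.4 N. I let go of the knob and rise.

Request:
{"op": "send_rows", "data": {"translation": [[0, 0, 0], [0, 0, 0], [0, 0, 0], [0, 0, 0], [0, 0, 0], [0, 0, 0]], "yaw": [0, 0, 0, 0, 0, 0], "hand": 0.42}}

```text
time_s: 20.57
tcp_pos: [0.4909, -0.0899, 0.045]
ee_rot: [-0.0, 0.889, 0.458, -0.0]
wrist_force: [-0.4, 0.2, -0.2]
gripper_width: 0.0357
grasp_force: 0.0
```

Request:
{"op": "send_rows", "data": {"translation": [[0, 0, -0.01], [0, 0, -0.03], [0, 0, -0.06], [0, 0, -0.09], [0, 0, -0.12], [0, 0, -0.14], [0, 0, -0.15], [0, 0, -0.15], [0, 0, -0.15]], "yaw": [0, 0, 0, 0, 0, 0, 0, 0, 0]}}

```text
time_s: 21.32
tcp_pos: [0.4911, -0.0898, 0.195]
ee_rot: [0.0, 0.889, 0.458, -0.0]
wrist_force: [-0.5, 0.3, -1.1]
gripper_width: 0.0361
grasp_force: 0.0
```

```bash
python3 tq.py; python3 - <<'E'
from h import *
f=viewer.grab_frame("scene"); t=viewer.grab_frame("top"); 
a=cv2.resize(f["color"][200:350,240:400],None,fx=2.5,fy=2.5,interpolation=cv2.INTER_CUBIC); b=cv2.resize(t["color"][215:315,280:387],(400,375),interpolation=cv2.INTER_CUBIC)
cv2.imwrite("pics/end.png",np.hstack([a,b])[:,:,::-1])
E
```

```text
t 21.52 turn 1.92 q6 0.371 tcp [ 0.4905 -0.0896  0.1932] w 0.0355 g 0.0
T,tau6,F [ 0.009  0.02  -0.008 -0.    -0.209  0.022 -0.212] Tz [-0.019 -0.033  0.022 -0.02   0.012]
x -12 edges(mm,+/-) [(-59.0, -1.5), (-23.9, -2.2), (-19.8, 5.4), (-12.6, 6.8)]
x 0 edges(mm,+/-) [(-58.1, -2.8), (-30.3, -1.2), (-26.0, 1.5), (-19.9, 2.7), (-12.1, 6.2)]
x 12 edges(mm,+/-) [(-58.4, -1.6), (-24.0, -2.2), (-19.9, 5.4), (-12.1, 7.4)]
```

View pics/end.png

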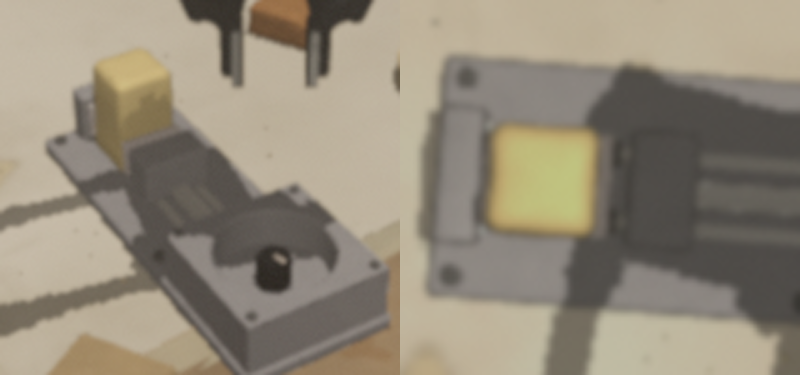

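The wax stands upright between the fixed jaw and the pad. The jaw is where I left it (rear edge about -58 mm) and the gripper is clear.

```bash
python3 -c "
from cell import manip
print(manip.job_done())"
```

```text
the job is handed in; nothing more can be done
None
```

The wax stands upright between the jaws, let go and clamped at about 11–12 N (spring pad back about 5.7 mm, measured by camera and knob torque); I handed the job in at about 22 s, and no verdict came back.

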